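# Clamp the cologne bottle in the adjustable rack

### The job

Give the blue cologne bottle its fixed place in the dark wooden rack: loosen the orange wing knob (anticlockwise), slide the stop back to make room, then take the bottle off the spinning organizer, keep it upright and set it down gently, without dropping it, between the rack's end wall and the stop, its two narrow sides facing them. Slide the stop up until it touches the bottle and holds it snugly against the end wall, then tighten the knob firmly (clockwise). Leave the jar, pill box and dish standing on the organizer.

Things in the scene. Friction and masses are not known exactly. Their poses are not given: they have to be found in the camera images.
- rack: dark wooden rack fixed on the dresser; origin under the centre of its base plate, z up. Plate 110 (x) x 250 (y) x 12 mm; the bottle stands on its top at z 12 mm. End wall at the +y end: inner face at y +115 mm, 90 mm wide, top at z 67 mm. The aluminium stop slides along y, face parallel to the end wall, top at z 65 mm. The bay lies between them, centred on x = 0
- stop (a joint): sliding stop: the clear gap between end wall and stop face in m (0 closed, 0.125 far end; growing moves the stop towards the rack's -y). Drags at about 2 N when free, held by friction when clamped. It is moved by the wing knob it carries
- stop_face (a point): middle of the stop's face, 42 mm above the dresser, at rack x = 0, y = 115 mm minus the gap
- clamp_knob (a joint): angle of the clamp knob in rad, 0 fully loose to 1.5 at its end stop; grows clockwise seen from above. The clamp begins to bite at 0.6; below 0.4 the stop is free, above 1.0 it is firmly locked. Turning takes at most 0.3 N m
- knob_grip (a point): grip point of the orange wing knob, on its vertical axis, 86 mm above the dresser, 60 mm behind the stop face (rack y = 55 mm minus the gap). The wing is an upright bar 60 mm long, 14 mm thick, 63 to 100 mm above the dresser, over a 42 mm round collar. The point turns with the knob, its y axis along the bar: along the rack's y at angle 0
- bottle: blue glass cologne bottle, upright; origin at the centre of its underside, z up. Body 56 (x) x 36 (y) x 98 mm high, above it a steel cap of 28 mm diameter up to 125 mm. 0.24 kg. Its narrow sides look along its x. It starts on the organizer's upper tier
- organizer: fixed foot of the white two-tier organizer; origin on the dresser on the spin axis. The tiers turn freely on it: lower tray 270 mm diameter, floor at z = 22 mm; upper tray 196 mm diameter, floor at z = 104 mm, rim at 111 mm
- jar: round rose-tinted jar with brass lid, 64 mm diameter, 56 mm high, origin under its centre; stands on the upper tier beside the bottle
- pill_box: ceramic pill box, 72 x 46 x 26 mm, origin under its centre; on the lower tier
- clip_dish: steel dish with tie clips, 68 mm diameter, 16 mm high, origin under its centre; on the lower tier
Not all that is in view belongs to the job. What is meant by the bottle is not pink, turquoise or yellow, and is the larger of those in its own colour.

How it is judged:
By the outcome, as a careful person would: the job done as asked, in the order asked, and still so for the second after the job is handed in, with the robot touching nothing.
It also fails if it takes over 64 s, if anything falls off the work surface, if the arm or the gripper's body presses on something with over 40 N, if the wrist force passes 120 N, or if a joint passes its speed limit or range.

### The arm

A 6-joint arm with a two-finger parallel gripper is mounted at the origin on the work surface. World frame = base frame: x ahead of the robot, y to its left, z up, the work surface at z = 0. Lengths are in m, angles in rad, forces in N, time in s.
With the tool pointing down it reaches from about 0.35 to 0.975 m from the base axis. Payload 4.9 kg.
Tool frame: the origin (TCP) lies on the centre line of the jaws, within the pads' length; the fingertips stand 22 mm ahead of it and the grasp point (between the pads) lies 3 mm ahead of it (manip.tcp_to_tips is the distance from the TCP to the fingertips, in m); z points along the fingers, x is the direction in which the jaws open and shut, and the axes are right-handed (so a half turn about z gives the same grasp; the last joint's range is limited). The gripper opens to 85 mm and grips with 20 to 120 N. Pads are 22 mm wide; open, the fingers measure 114 mm over their backs; the gripper's body (76 mm by 85 mm) begins 54 mm behind the grasp point. The pads swing forward as they close: fully open they stand 13 mm farther back than shut.
Start: joints at [-1.298, 0.053, 1.613, -0, 1.476, -0.119], TCP at [0.239, -0.578, 0.224] pointing down, gripper open.
Joint ranges: [-3.01, 3.01], [-1.01, 2.22], [0.06, 2.58], [-1.02, 4.17], [0.09, 2.62], [-3.14, 3.14]. Speed limits (rad/s): [2.57, 2.57, 3.14, 3.14, 3.14, 3.14].

### API

Orientations are given as a unit quaternion [w, x, y, z].
In Python, from plant import manip gives the robot as it stands.
- The arm moves only by the shell command python3 -m pendant 'ROWS'. ROWS is a JSON object of lists of equal length, an entry for each row: "linear": the shift along the tool's x, y, z in cm, a list of three; "rotation": the turn, a rotation vector about the tool's x, y, z in degrees, a list of three; "grip": the closure, from 0 (fully open) to 1 (shut). A call has exactly 10 rows; each row is the pose to reach, as a shift and turn from the pose commanded when the call began, along the tool's axes at that moment; what a row does not reach only later rows make up. A row lasts 1/12 s, in which the tool goes at most 41.7 mm and 7.16 degrees, less where a joint would pass 70% of its speed; a pose out of reach is approached as far as the arm can. A call with a gripper value outside its range is refused whole. The fingers move at their own pace and stop on an object; the grip force is fixed at half the most. Time passes only in rows, so rows that repeat a pose let the fingers close, or fill a call up. It gives the time, the measured TCP pose, the force and the opening at its end, in the units of the state.
- manip.state(): the state, without advancing time (a new reading comes with each control period).
- manip.grab_frame(name): name is "scene" or "top" or "wrist"; returns the picture (480x640x3 uint8, red, green, blue); there is no depth.
- manip.calibration(name): a dict with "fx", "fy", "cx", "cy" (pixels), "k1" (the pictures are not rectified: a ray, as slopes to the right and down, at radius r is drawn at 1 + k1 r^2 times it, then the intrinsics apply), "cam_to_world" (4x4, takes a point from camera to world coordinates). Camera axes: x right, y up, looking along -z (the intrinsics and any distortion apply to the point x, -y, -z); pixel columns grow to the right and rows downward; lengths in m; the calibration is good to about 2 mm. A picture is of the moment at which its call begins: read the wrist's pose just before it. calibration takes no time and is no camera call; for the wrist camera it gives the pose at the moment of the call.
- manip.job_done(): hands the job in, once; it reports no verdict.
The state is a dict: "time": time; "joint_pos": joint angles; "joint_vel": joint speeds; "joint_efforts": joint torques, N m; "tool_pos": TCP position; "tool_rot": TCP orientation; "contact_force": force on the tool from outside, world axes, zero at the start; "ft_torque": the same for the moment, N m; "gripper_width": opening from 0.0 (shut) to 1.0 (fully open).
Only numpy, scipy, OpenCV 4.12 (cv2) and the standard library are available. Lean on these libraries where they do the work, as an engineer would, in place of code of your own. Each camera call takes 0.05 s, during which the arm holds its last target. There are 200 camera calls.

## Working session

There is one attempt and no reset: what is moved stays moved. The work goes in short steps, Python scripts to look and compute and a shell command to move; the robot and the scene stay as the last step left them, time stands still between calls to the robot, and variables do not carry over. Pictures are saved under pics/ and viewed, about 8 in all and at most 12, crops included, and the job is handed in when it is done.

```bash
ls; mkdir -p pics; cat > h.py <<'E'
import numpy as np, cv2
from plant import manip
def ray(cal,u,v):
    x=(u-cal["cx"])/cal["fx"]; y=(v-cal["cy"])/cal["fy"]
    K=np.array([[cal["fx"],0,cal["cx"]],[0,cal["fy"],cal["cy"]],[0,0,1.]])
    p=cv2.undistortPoints(np.array([[[u,v]]],float),K,np.array([cal["k1"],0,0,0.]))[0,0]
    T=np.array(cal["cam_to_world"]); d=T[:3,:3]@np.array([p[0],-p[1],-1.]); return T[:3,3],d
def on(cal,u,v,z):
    o,d=ray(cal,u,v); return o+d*(z-o[2])/d[2]
def proj(cal,P):
    T=np.array(cal["cam_to_world"]); c=T[:3,:3].T@(np.array(P)-T[:3,3]); s=np.array([c[0],-c[1]])/-c[2]
    s=s*(1+cal["k1"]*(s@s)); return s*[cal["fx"],cal["fy"]]+[cal["cx"],cal["cy"]]
E
python3 - <<'E'
from h import *
for n in("scene","top"):
    im=manip.grab_frame(n); cv2.imwrite(f"pics/{n}0.png",im[...,::-1]); c=manip.calibration(n); print(n,{k:np.round(v,3).tolist() for k,v in c.items()})
print(manip.state(), manip.tcp_to_tips)
E
```

```text
pics
scene {'fx': 592.709, 'fy': 592.709, 'cx': 314.171, 'cy': 235.031, 'k1': 0.048, 'cam_to_world': [[-0.125, -0.697, 0.706, 1.37], [0.992, -0.097, 0.08, 0.166], [0.013, 0.71, 0.704, 0.851], [0.0, 0.0, 0.0, 1.0]]}
top {'fx': 475.186, 'fy': 475.186, 'cx': 320.092, 'cy': 246.277, 'k1': -0.055, 'cam_to_world': [[0.001, 0.989, -0.147, 0.451], [-1.0, 0.005, 0.026, 0.093], [0.027, 0.147, 0.989, 1.096], [0.0, 0.0, 0.0, 1.0]]}
{'time': 0.1, 'joint_pos': array([-1.29799109e+00,  5.33127243e-02,  1.61415623e+00, -3.21199663e-06,
        1.47599454e+00, -1.19070202e-01]), 'joint_vel': array([-0.00146115, -0.00174682, -0.00217363, -0.00017512, -0.00230029,
        0.00049934]), 'joint_efforts': array([ 5.32944023e-05, -3.94902813e+01, -3.71363819e+01,  2.51503036e-05,
        3.87409120e-03, -6.93711861e-07]), 'tool_pos': array([ 0.23850433, -0.57708044,  0.22297268]), 'tool_rot': array([-6.07480889e-04,  8.31240467e-01, -5.55912233e-01, -7.11321613e-04]), 'contact_force': array([-0.49480474,  0.5076077 ,  0.37329498]), 'ft_torque': array([-1.99309024e-02, -2.74929717e-05, -3.89358120e-02]), 'gripper_width': 0.9968227148015487} 0.022
```

View pics/scene0.png

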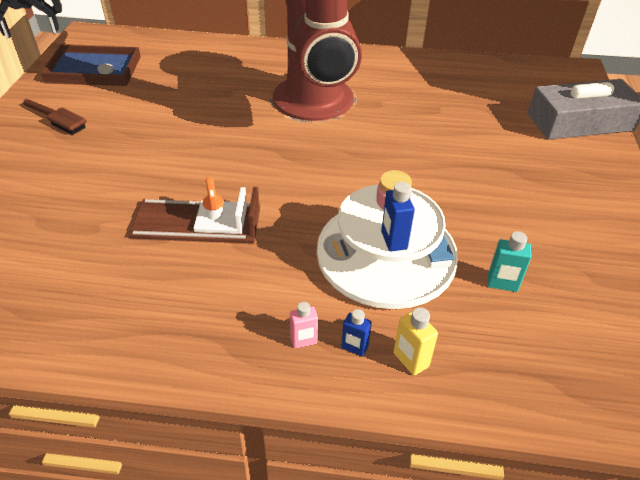

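View pics/top0.png

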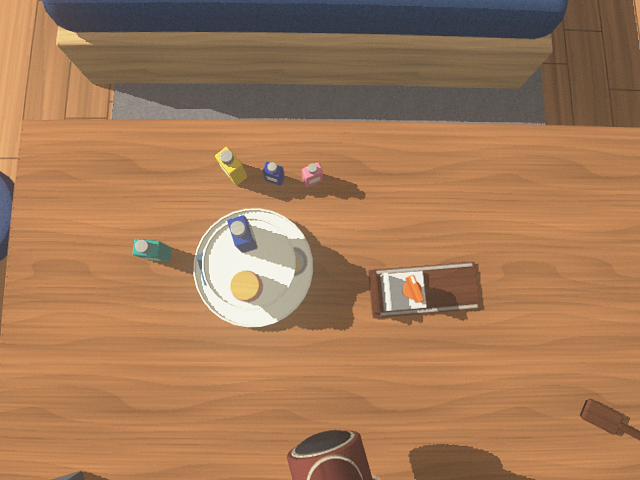

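The pictures show the blue bottle on the upper tier (top view, cap ≈ 238,228; scene view 398,220). The rack is at (425,290) in the top view with its end wall on the left (+y), and the orange wing is at (413,289). Next I'll measure these from enlarged crops.

```bash
python3 - <<'E'
from h import *
im=cv2.imread("pics/top0.png"); c=manip.calibration("top")
a=cv2.resize(im[250:330,360:490],None,fx=6,fy=6,interpolation=cv2.INTER_CUBIC)[:300*2]
cv2.imwrite("pics/rack_crop.png",a)
hsv=cv2.cvtColor(im,cv2.COLOR_BGR2HSV)
def big(m,x0,x1,y0,y1):
    z=np.zeros_like(m); z[y0:y1,x0:x1]=m[y0:y1,x0:x1]
    cs,_=cv2.findContours(z,cv2.RETR_EXTERNAL,cv2.CHAIN_APPROX_NONE); return max(cs,key=cv2.contourArea)
o=big(cv2.inRange(hsv,(4,190,150),(14,255,255)),390,440,260,320); r=cv2.minAreaRect(o); print("orange",r, cv2.contourArea(o))
b=big(cv2.inRange(hsv,(110,140,40),(130,255,255)),220,262,205,260); r=cv2.minAreaRect(b); print("blue",r,cv2.boxPoints(r).round(1).tolist())
d=big(cv2.inRange(im,(0,0,0),(60,60,110)),360,490,250,330); r=cv2.minAreaRect(d); bx=cv2.boxPoints(r); print("rack",r); print([on(c,*p,0.012).round(4).tolist() for p in bx])
a2=cv2.resize(im[200:270,200:290],None,fx=8,fy=8,interpolation=cv2.INTER_CUBIC); cv2.imwrite("pics/bot_crop.png",a2)
E
```

```text
orange ((416.0, 301.0), (0.0, 0.0), 0.0) 0.0
blue ((228.0, 220.0), (0.0, 0.0), 0.0) [[228.0, 220.0], [228.0, 220.0], [228.0, 220.0], [228.0, 220.0]]
rack ((450.49993896484375, 303.9999694824219), (14.825576782226562, 3.9534871578216553), 8.746162414550781)
[[0.4779, -0.218, 0.012], [0.4868, -0.2197, 0.012], [0.4816, -0.2537, 0.012], [0.4727, -0.252, 0.012]]
```

View pics/rack_crop.png

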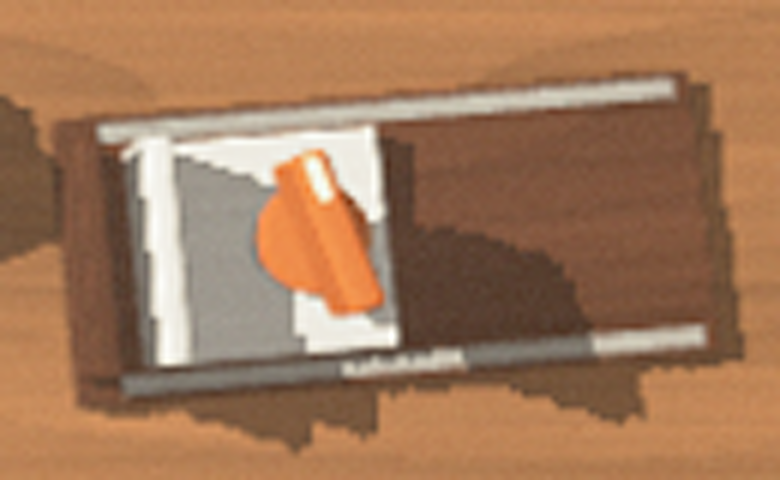

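View pics/bot_crop.png

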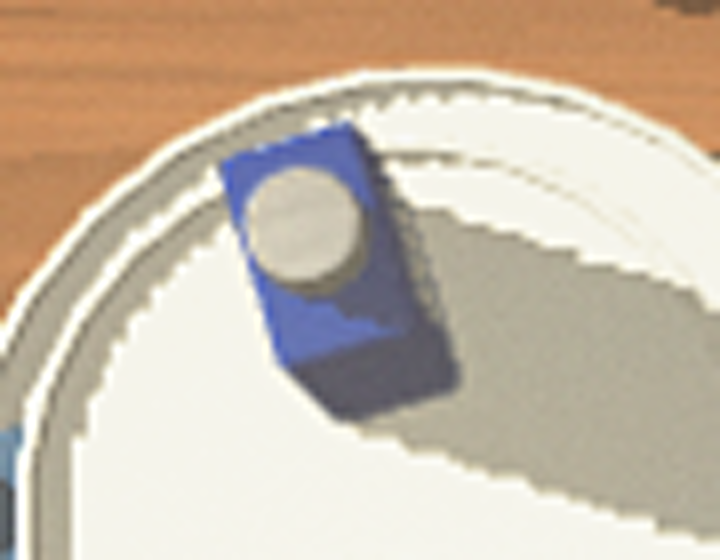

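```bash
python3 - <<'E'
from h import *
c=manip.calibration("top")
R=lambda x,y:(360+(x+.5)/6-.5,250+(y+.5)/6-.5)
B=lambda x,y:(200+(x+.5)/8-.5,200+(y+.5)/8-.5)
g=lambda f,z,*p:print([on(c,*f(*q),z).round(4).tolist() for q in p])
print("rails z.015");g(R,.015,(97,133),(675,88),(122,385),(705,335))
print("plate far corners z.012");g(R,.012,(685,73),(713,345))
print("wing top z.1");g(R,.1,(275,170),(322,150),(383,300),(332,315))
print("wall top outer");g(R,.067,(55,122),(80,405))
print("bottle top z.202, cap z.229");g(B,.202,(220,163),(352,122),(412,330),(285,370));g(B,.229,(303,222))
# jaw: tool x axis
from scipy.spatial.transform import Rotation as Ro
q=manip.state()["tool_rot"]; print(Ro.from_quat(np.roll(q,-1)).as_matrix().round(3))
cw=manip.calibration("wrist"); print(cw["fx"],cw["cx"],cw["cy"],np.array(cw["cam_to_world"]).round(3))
E
```

```text
rails z.015
[[0.5533, -0.0639, 0.015], [0.5713, -0.2893, 0.015], [0.4578, -0.072, 0.015], [0.4763, -0.2969, 0.015]]
plate far corners z.012
[[0.5775, -0.2946, 0.012], [0.4725, -0.3009, 0.012]]
wing top z.1
[[0.5323, -0.1145, 0.1], [0.5394, -0.1314, 0.1], [0.4867, -0.1516, 0.1], [0.4815, -0.1334, 0.1]]
wall top outer
[[0.5523, -0.0411, 0.067], [0.4503, -0.0488, 0.067]]
bottle top z.202, cap z.229
[[0.6338, 0.2469, 0.202], [0.644, 0.2157, 0.202], [0.5936, 0.2001, 0.202], [0.5838, 0.23, 0.202]]
[[0.6145, 0.2227, 0.229]]
[[ 0.382 -0.924 -0.001]
 [-0.924 -0.382  0.002]
 [-0.002 -0.    -1.   ]]
339.89799844260676 325.4150596732606 245.86226857137558 [[ 0.382  0.881  0.28   0.311]
 [-0.924  0.365  0.114 -0.549]
 [-0.002 -0.303  0.953  0.374]
 [ 0.     0.     0.     1.   ]]
```

```bash
python3 -m pendant '{"linear":[[-2.7,-3.1,0],[-5.4,-6.2,0],[-8,-9.3,0],[-10.5,-12.5,0],[-13,-15.7,0],[-15.5,-19,0],[-18,-22.3,0],[-20.5,-25.6,0],[-23,-29,0],[-25.3,-32.4,0]],"rotation":[[0,0,0],[0,0,0],[0,0,0],[0,0,0],[0,0,0],[0,0,0],[0,0,0],[0,0,1],[0,0,2],[0,0,2]],"grip":[0,0,0,0,0,0,0,0,0,0]}'; cat > t.py <<'E'
# usage: t.py x y z yawdeg -> shift in tool frame (cm) and turn about tool z (deg, positive = clockwise from above)
import sys
from h import *
from scipy.spatial.transform import Rotation as Ro
x,y,z,w=map(float,sys.argv[1:5]); s=manip.state(); R=Ro.from_quat(np.roll(s["tool_rot"],-1)).as_matrix()
yaw=np.degrees(np.arctan2(R[1,0],R[0,0])); G=np.array([[1,0,0],[0,-1,0],[0,0,-1.]])
Rt=Ro.from_euler("z",w,degrees=True).as_matrix()@G
print("t",round(s["time"],2),"pos",s["tool_pos"].round(4),"yaw",yaw.round(2),"F",s["contact_force"].round(1),"w",round(s["gripper_width"],3),"q6",s["joint_pos"][5].round(2))
print("lin cm",(R.T@(np.array([x,y,z])-s["tool_pos"])*100).round(2),"rot",Ro.from_matrix(R.T@Rt).as_rotvec(degrees=True).round(2))
E
python3 t.py .51 -.1345 .2 -69.4
```

```text
time: 0.93
tool_pos: [0.4418, -0.218, 0.2238]
tool_rot: [-0.0, 0.821, -0.571, -0.0]
contact_force: [1.4, 0.1, -0.0]
gripper_width: 1.0
t 0.93 pos [ 0.4418 -0.218   0.2238] yaw -69.6 F [ 1.4  0.1 -0. ] w 1.0 q6 0.61
lin cm [-5.45 -9.3   2.38] rot [ 0.    0.01 -0.2 ]
```

```bash
python3 -m pendant '{"linear":[[-1.5,-2.7,0.6],[-3,-5.4,1.2],[-4.4,-7.7,1.8],[-5.4,-9.3,2.4],[-5.4,-9.3,2.4],[-5.4,-9.3,2.4],[-5.4,-9.3,2.4],[-5.4,-9.3,2.4],[-5.4,-9.3,2.4],[-5.4,-9.3,2.4]],"rotation":[[0,0,0],[0,0,0],[0,0,0],[0,0,0],[0,0,0],[0,0,0],[0,0,0],[0,0,0],[0,0,0],[0,0,0]],"grip":[0,0,0,0,0,0,0,0,0,0]}'; python3 - <<'E'
from h import *
import json
c=manip.calibration("wrist"); im=manip.grab_frame("wrist"); cv2.imwrite("pics/w1.png",im[...,::-1]); json.dump({k:np.array(v).tolist() for k,v in c.items()},open("w1.json","w"))
E
python3 t.py .51 -.1345 .085 -69.4
```

```text
time: 1.77
tool_pos: [0.5095, -0.1378, 0.2005]
tool_rot: [-0.0, 0.821, -0.571, 0.0]
contact_force: [0.8, -0.4, 0.5]
gripper_width: 0.999
t 1.82 pos [ 0.5096 -0.1377  0.2004] yaw -69.62 F [-0.3 -0.2 -0.7] w 1.001 q6 0.81
lin cm [-0.29 -0.15 11.54] rot [-0.02 -0.03 -0.22]
```

View pics/w1.png

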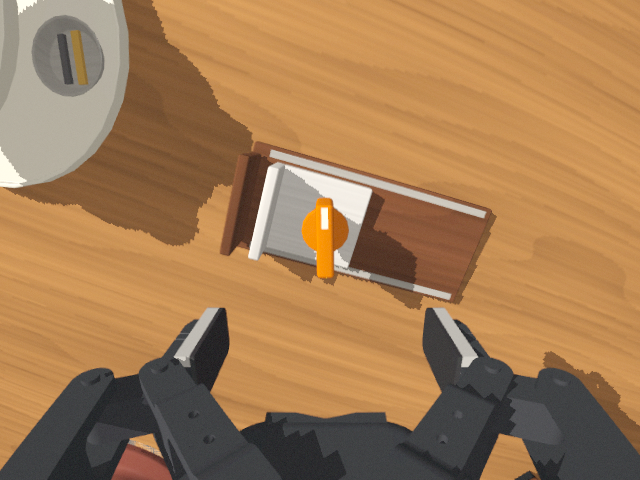

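The wing's top face is centred at about (325,238) and stands upright in the image. The wall is at (235,205) and the plate's far corners are at (491,212) and (455,300).

```bash
python3 - <<'E'
from h import *
import json
c=json.load(open("w1.json"))
g=lambda n,z,*p:print(n,[on(c,*q,z)[:2].round(4).tolist() for q in p])
im=cv2.imread("pics/w1.png"); hsv=cv2.cvtColor(im,cv2.COLOR_BGR2HSV)
m=cv2.inRange(hsv,(8,200,215),(22,255,255)); m[:150]=0;m[300:]=0;m[:,:290]=0;m[:,360:]=0
for v in range(196,282,6):
    x=np.flatnonzero(m[v]); print(v,(x.min(),x.max()) if len(x) else None,end=" ")
print()
g("wing",.1,(325,199),(325,277),(325,238))
g("plate far",.012,(491,212),(455,300))
g("wall top outer",.067,(238,155),(221,252)); 
g("rails",.015,(271,154),(486,214),(451,296))
cv2.imwrite("pics/w1c.png",cv2.resize(im[130:310,200:500],(800,480),interpolation=cv2.INTER_CUBIC))
E
```

```text
196 None 202 (np.int64(317), np.int64(329)) 208 (np.int64(316), np.int64(330)) 214 (np.int64(308), np.int64(330)) 220 (np.int64(304), np.int64(330)) 226 (np.int64(303), np.int64(330)) 232 (np.int64(302), np.int64(331)) 238 (np.int64(304), np.int64(331)) 244 (np.int64(308), np.int64(331)) 250 (np.int64(316), np.int64(331)) 256 (np.int64(317), np.int64(331)) 262 (np.int64(317), np.int64(331)) 268 (np.int64(317), np.int64(331)) 274 (np.int64(317), np.int64(331)) 280 None 
wing [[0.5422, -0.1266], [0.4835, -0.1484], [0.5139, -0.1371]]
plate far [[0.5758, -0.2969], [0.4728, -0.3072]]
wall top outer [[0.5463, -0.0494], [0.4606, -0.0584]]
rails [[0.5514, -0.0677], [0.5721, -0.2913], [0.4766, -0.2989]]
```

View pics/w1c.png

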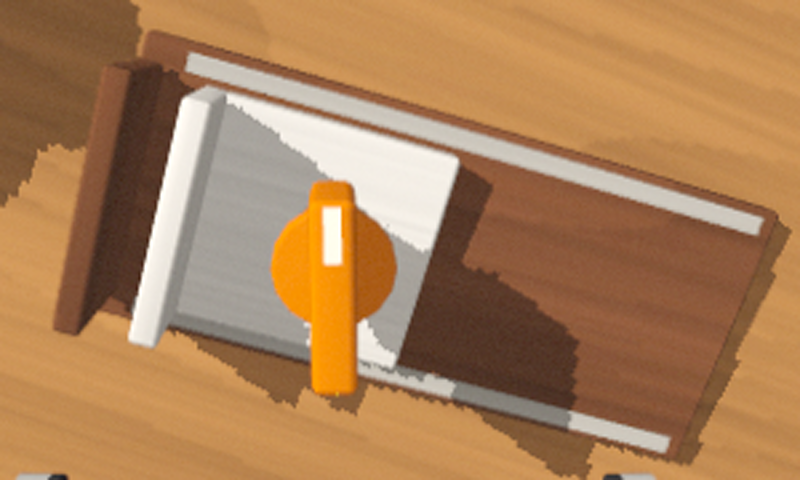

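```bash
python3 t.py .5118 -.1362 .093 -69.6
```

```text
t 1.82 pos [ 0.5096 -0.1377  0.2004] yaw -69.62 F [-0.3 -0.2 -0.7] w 1.001 q6 0.81
lin cm [-0.07 -0.26 10.74] rot [-0.02 -0.03 -0.02]
```

```bash
python3 -m pendant '{"linear":[[0,-0.1,2.5],[-0.1,-0.2,5.5],[-0.1,-0.3,8.5],[-0.1,-0.3,10],[-0.1,-0.3,10.7],[-0.1,-0.3,10.7],[-0.1,-0.3,10.7],[-0.1,-0.3,10.7],[-0.1,-0.3,10.7],[-0.1,-0.3,10.7]],"rotation":[[0,0,0],[0,0,0],[0,0,0],[0,0,0],[0,0,0],[0,0,0],[0,0,0],[0,0,0],[0,0,0],[0,0,0]],"grip":[0.3,0.3,0.3,0.3,0.3,0.3,1,1,1,1]}'; python3 -m pendant '{"linear":[[0,0,0],[0,0,0],[0,0,0],[0,0,0],[0,0,0],[0,0,0],[0,0,0],[0,0,0],[0,0,0],[0,0,0]],"rotation":[[0,0,0],[0,0,0],[0,0,0],[0,0,0],[0,0,0],[0,0,0],[0,0,0],[0,0,0],[0,0,0],[0,0,0]],"grip":[1,1,1,1,1,1,1,1,1,1]}'; python3 t.py .5118 -.1362 .093 -69.6; python3 -c "
from plant import manip;print(manip.state()['ft_torque'])"
```

```text
time: 2.65
tool_pos: [0.5132, -0.1354, 0.0947]
tool_rot: [-0.0, 0.821, -0.57, 0.001]
contact_force: [0.8, -0.1, -0.4]
gripper_width: 0.129
time: 3.48
tool_pos: [0.5122, -0.135, 0.0931]
tool_rot: [-0.0, 0.821, -0.57, -0.0]
contact_force: [-1.4, -0.5, 0.0]
gripper_width: 0.0
t 3.48 pos [ 0.5122 -0.135   0.0931] yaw -69.55 F [-1.4 -0.5  0. ] w 0.0 q6 0.82
lin cm [0.1  0.08 0.01] rot [0.   0.   0.05]
[ 0.00109841  0.02356391 -0.0508216 ]
```

The jaws shut on nothing (width 0), so the wing isn't between the pads. I'll look.

```bash
python3 - <<'E'
from h import *
a=manip.grab_frame("wrist")[...,::-1]; b=manip.grab_frame("scene")[...,::-1]
b=cv2.resize(b[120:280,100:360],(650,400),interpolation=cv2.INTER_CUBIC)
a=cv2.resize(a[100:480],(340,202)); 
cv2.imwrite("pics/miss.png",np.vstack([b[:380],np.hstack([a,np.zeros((202,310,3),np.uint8)])]))
E
```

```text
(no output)
```

View pics/miss.png

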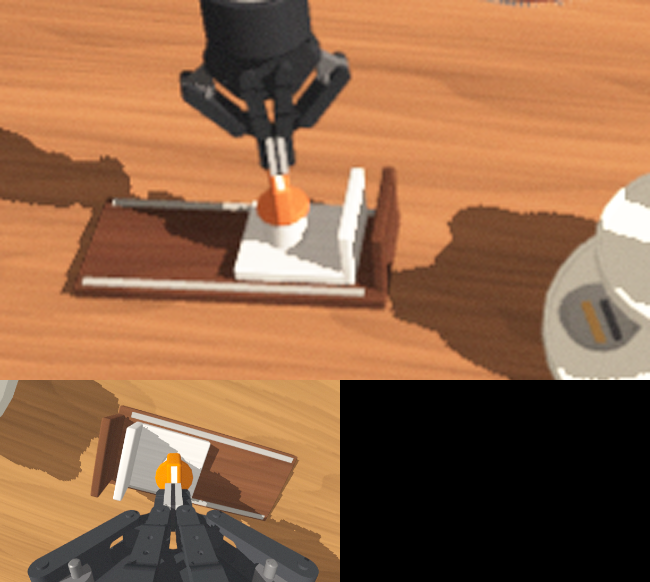

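```bash
python3 - <<'E'
from h import *
a=manip.grab_frame("wrist")[...,::-1]; b=manip.grab_frame("scene")[...,::-1]
b=cv2.resize(b[160:225,185:245],(400,433),interpolation=cv2.INTER_CUBIC)
a=cv2.resize(a[220:350,265:385],(400,433),interpolation=cv2.INTER_CUBIC)
cv2.imwrite("pics/miss2.png",np.hstack([a,b]))
s=manip.state(); c=manip.calibration("wrist")
for n in("wrist","scene"): print(n,proj(manip.calibration(n),s["tool_pos"]),proj(manip.calibration(n),s["tool_pos"]-[0,0,.022]))
E
```

```text
wrist [323.2030695  303.63640406] [323.44099114 285.22564733]
scene [211.53493932 189.73587392] [212.75576806 198.20954879]
```

View pics/miss2.png

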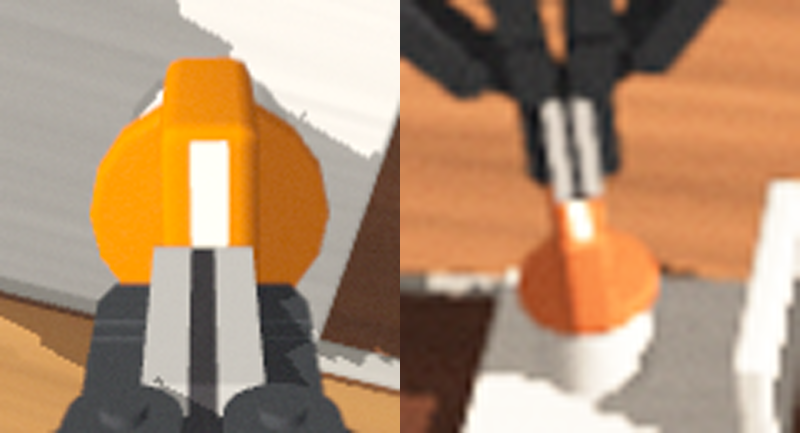

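```bash
python3 - <<'E'
from h import *
s=manip.state(); w,c,t=[manip.calibration(n) for n in("wrist","scene","top")]
for d in(0,.011):
  for h in(-.015,0,.011,.022):
    P=s["tool_pos"]+[.937*d,.349*d,-h]; print(d,h,proj(w,P).round(1),proj(c,P).round(1))
# wing/scene consistency
for z in(.063,.08,.1,.12):
  for k in(-.03,.03):
    P=np.array([.5118+.937*k,-.1362+.349*k,z]); print(z,k,proj(w,P).round(1),proj(c,P).round(1),proj(t,P).round(1))
E
```

```text
0 -0.015 [323. 319.] [210.7 183.8]
0 0 [323.2 303.6] [211.5 189.7]
0 0.011 [323.3 293.9] [212.1 194. ]
0 0.022 [323.4 285.2] [212.8 198.2]
0.011 -0.015 [323. 297.] [211.3 187.4]
0.011 0 [323.2 283.2] [212.2 193.3]
0.011 0.011 [323.3 274.4] [212.8 197.6]
0.011 0.022 [323.4 266.7] [213.4 201.8]
0.063 -0.03 [325.2 326.3] [211.  191.5] [417.1 301.6]
0.063 0.03 [325.2 230.5] [214.4 211. ] [407.  275.8]
0.08 -0.03 [325.2 342.2] [210.1 185. ] [418.9 301.3]
0.08 0.03 [325.2 239.3] [213.4 204.5] [408.6 275.2]
0.1 -0.03 [325.2 364.7] [208.9 177.3] [421.1 301. ]
0.1 0.03 [325.2 252. ] [212.3 196.7] [410.6 274.3]
0.12 -0.03 [325.1 392.6] [207.8 169.3] [423.4 300.7]
0.12 0.03 [325.2 268.4] [211.2 188.7] [412.7 273.5]
```

Both views put the shut fingertips just above the wing top, at z≈0.103. That's about 30 mm higher than the nominal tip offset from the reported TCP. I'll reopen and lower in steps while watching the force.

```bash
python3 -m pendant '{"linear":[[0,0,0],[0,0,0],[0,0,0],[0,0,0],[0,0,0.3],[0,0,0.6],[0,0,0.9],[0,0,1.2],[0,0,1.5],[0,0,1.5]],"rotation":[[0,0,0],[0,0,0],[0,0,0],[0,0,0],[0,0,0],[0,0,0],[0,0,0],[0,0,0],[0,0,0],[0,0,0]],"grip":[0.5,0.5,0.5,0.5,0.5,0.5,0.5,0.5,0.5,0.5]}'; python3 - <<'E'
from h import *
a=manip.grab_frame("wrist")[...,::-1]; b=manip.grab_frame("scene")[...,::-1]
b=cv2.resize(b[150:235,175:255],(400,425),interpolation=cv2.INTER_CUBIC)
a=cv2.resize(a[210:380,245:405],(400,425),interpolation=cv2.INTER_CUBIC)
cv2.imwrite("pics/low1.png",np.hstack([a,b]))
E
```

```text
time: 4.52
tool_pos: [0.5116, -0.1348, 0.077]
tool_rot: [0.0, 0.821, -0.57, -0.001]
contact_force: [0.3, -0.5, 0.2]
gripper_width: 0.5
```

View pics/low1.png

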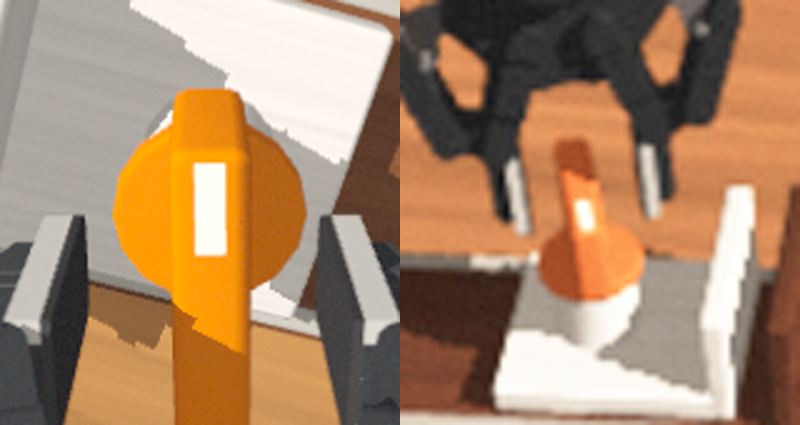

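The fingers now straddle the wing, with the tips about 11 mm below its top and no force. I'll lower another 1.5 cm and close.

```bash
python3 -m pendant '{"linear":[[0,0,0.4],[0,0,0.8],[0,0,1.2],[0,0,1.5],[0,0,1.5],[0,0,1.5],[0,0,1.5],[0,0,1.5],[0,0,1.5],[0,0,1.5]],"rotation":[[0,0,0],[0,0,0],[0,0,0],[0,0,0],[0,0,0],[0,0,0],[0,0,0],[0,0,0],[0,0,0],[0,0,0]],"grip":[0.5,0.5,0.5,0.5,0.5,1,1,1,1,1]}';  python3 t.py .5118 -.1362 .093 -69.6
```

```text
time: 5.45
tool_pos: [0.5126, -0.1352, 0.0635]
tool_rot: [-0.0, 0.821, -0.57, 0.001]
contact_force: [1.0, -0.4, -0.3]
gripper_width: 0.156
t 5.45 pos [ 0.5126 -0.1352  0.0635] yaw -69.54 F [ 1.  -0.4 -0.3] w 0.156 q6 0.82
lin cm [ 0.07  0.11 -2.95] rot [-0.04 -0.04  0.06]
```

Gripped: the width of 0.156 (13 mm) matches the wing. Now I'll turn it anticlockwise, half first.

```bash
python3 -m pendant '{"linear":[[0,0,0],[0,0,0],[0,0,0],[0,0,0],[0,0,0],[0,0,0],[0,0,0],[0,0,0],[0,0,0],[0,0,0]],"rotation":[[0,0,0],[0,0,-4],[0,0,-9],[0,0,-14],[0,0,-19],[0,0,-24],[0,0,-29],[0,0,-34],[0,0,-38],[0,0,-40]],"grip":[1,1,1,1,1,1,1,1,1,1]}';  python3 t.py .5126 -.1352 .0635 2; python3 -c "
from plant import manip;print(manip.state()['ft_torque'])"
```

```text
time: 6.28
tool_pos: [0.5112, -0.1346, 0.0634]
tool_rot: [-0.0, 0.967, -0.254, -0.002]
contact_force: [-4.9, 1.6, 6.0]
gripper_width: 0.151
t 6.28 pos [ 0.5112 -0.1346  0.0634] yaw -29.41 F [-4.9  1.6  6. ] w 0.151 q6 0.12
lin cm [ 0.15 -0.02 -0.01] rot [-2.000e-02  1.900e-01 -3.141e+01]
[ 0.17733952  0.71026298 -0.10211737]
```

```bash
python3 -m pendant '{"linear":[[0,0,0],[0,0,0],[0,0,0],[0,0,0],[0,0,0],[0,0,0],[0,0,0],[0,0,0],[0,0,0],[0,0,0]],"rotation":[[0,0,-4],[0,0,-9],[0,0,-14],[0,0,-19],[0,0,-24],[0,0,-28],[0,0,-30],[0,0,-30],[0,0,-30],[0,0,-30]],"grip":[1,1,1,1,1,1,1,1,1,1]}';  python3 t.py .5181 -.2201 .0635 0.6; python3 -c "
from plant import manip;print(manip.state()['ft_torque'])"
```

```text
time: 7.12
tool_pos: [0.5096, -0.1348, 0.0634]
tool_rot: [-0.0, 1.0, 0.004, -0.004]
contact_force: [-11.5, 1.2, 9.1]
gripper_width: 0.149
t 7.12 pos [ 0.5096 -0.1348  0.0634] yaw 0.48 F [-11.5   1.2   9.1] w 0.149 q6 -0.41
lin cm [ 0.78  8.53 -0.03] rot [-0.04  0.42 -0.12]
[0.05417148 1.66005125 0.14789632]
```

```bash
python3 -m pendant '{"linear":[[-0.2,0.3,0],[-0.2,1.2,0],[-0.1,2.4,0],[0,3.6,0],[0.1,4.8,0],[0.2,6,0],[0.3,7.2,0],[0.4,8.2,0],[0.4,8.5,0],[0.4,8.5,0]],"rotation":[[0,0,0],[0,0,0],[0,0,0],[0,0,0],[0,0,0],[0,0,0],[0,0,0],[0,0,0],[0,0,0],[0,0,0]],"grip":[1,1,1,1,1,1,1,1,1,1]}';  python3 t.py .5181 -.2201 .0635 0.6; python3 - <<'E'
from h import *
im=manip.grab_frame("top"); cv2.imwrite("pics/top1.png",im[...,::-1])
cv2.imwrite("pics/top1c.png",cv2.resize(im[250:330,360:490,::-1],None,fx=6,fy=6,interpolation=cv2.INTER_CUBIC))
a=manip.grab_frame("wrist"); cv2.imwrite("pics/w2.png",a[...,::-1])
E
```

```text
time: 7.95
tool_pos: [0.5167, -0.2225, 0.0634]
tool_rot: [0.001, 1.0, 0.003, -0.0]
contact_force: [-3.2, -2.1, 4.7]
gripper_width: 0.153
t 7.95 pos [ 0.5167 -0.2225  0.0634] yaw 0.36 F [-3.2 -2.1  4.7] w 0.153 q6 -0.54
lin cm [ 0.14 -0.24 -0.01] rot [ 0.11  0.03 -0.24]
```

```bash
python3 -m pendant '{"linear":[[0,0,0],[0,0,0],[0,0,-0.2],[0,0,-2],[0,0,-5],[0,0,-9],[0,0,-13],[0,0,-17],[0,0,-20],[0,0,-21]],"rotation":[[0,0,0],[0,0,0],[0,0,0],[0,0,0],[0,0,0],[0,0,0],[0,0,0],[0,0,0],[0,0,0],[0,0,0]],"grip":[0.4,0.4,0.4,0.4,0.2,0,0,0,0,0]}';  python3 t.py .614 .223 .26 -72; python3 - <<'E'
from h import *
c=manip.calibration("wrist"); im=manip.grab_frame("wrist")[...,::-1]; cv2.imwrite("pics/w3.png",im)
print(c["cam_to_world"].round(3).tolist() if hasattr(c["cam_to_world"],"round") else c["cam_to_world"])
hsv=cv2.cvtColor(im,cv2.COLOR_BGR2HSV); 
m=cv2.inRange(hsv,(5,190,160),(22,255,255))
n,l,st,ce=cv2.connectedComponentsWithStats(m)
for i in range(1,n):
    if st[i,4]>150: print("orange",st[i],ce[i].round(1),on(c,*ce[i],.085).round(4))
w=cv2.inRange(hsv,(0,0,110),(180,40,255)); n,l,st,ce=cv2.connectedComponentsWithStats(w)
for i in range(1,n):
    if st[i,4]>300: print("white",st[i],ce[i].round(1))
E
```

```text
time: 8.88
tool_pos: [0.5191, -0.2208, 0.2801]
tool_rot: [0.003, 1.0, 0.004, 0.005]
contact_force: [0.2, 0.2, 1.0]
gripper_width: 1.001
t 8.88 pos [ 0.5191 -0.2208  0.2801] yaw 0.48 F [0.2 0.2 1. ] w 1.001 q6 -0.54
lin cm [  9.84 -44.31   1.87] rot [-0.08 -0.65 72.48]
[[1.0, -0.005, -0.013, 0.517], [0.009, 0.951, 0.308, -0.143], [0.01, -0.309, 0.951, 0.43], [0.0, 0.0, 0.0, 1.0]]
orange [ 303  189   37   62 1089] [322.7 218.4] [ 0.5189 -0.2252  0.085 ]
white [ 265   66  100  195 6380] [319.3 180.6]
white [174 308  45  59 818] [194.3 336.9]
white [433 308  45  59 811] [456.5 336.7]
```

```bash
python3 -m pendant '{"linear":[[0.5,-3,0],[1,-6.5,0],[2,-10,0],[3,-14,0],[4,-18,0],[5,-22,0],[6,-26,0],[7,-30,0],[8,-34,0],[9,-38,0]],"rotation":[[0,0,5],[0,0,11],[0,0,18],[0,0,25],[0,0,32],[0,0,39],[0,0,46],[0,0,53],[0,0,60],[0,0,67]],"grip":[0,0,0,0,0,0,0,0,0,0]}';  python3 t.py .614 .223 .28 -72
```

```text
time: 9.77
tool_pos: [0.5987, 0.1445, 0.27]
tool_rot: [0.001, 0.847, -0.532, -0.001]
contact_force: [-0.3, -1.0, 0.5]
gripper_width: 0.997
t 9.77 pos [0.5987 0.1445 0.27  ] yaw -64.25 F [-0.3 -1.   0.5] w 0.997 q6 1.24
lin cm [-6.4  -4.78 -1.01] rot [0.21 0.06 7.75]
```

```bash
python3 -m pendant '{"linear":[[-2,-1,0],[-4,-2,0],[-5.7,-3,0],[-5.7,-3,0],[-5.7,-3,0],[-5.7,-3,0],[-5.7,-3,0],[-5.7,-3,0],[-5.7,-3,0],[-5.7,-3,0]],"rotation":[[0,0,2],[0,0,4],[0,0,5.5],[0,0,5.5],[0,0,5.5],[0,0,5.5],[0,0,5.5],[0,0,5.5],[0,0,5.5],[0,0,5.5]],"grip":[0,0,0,0,0,0,0,0,0,0]}';  python3 t.py .614 .223 .28 -72; python3 - <<'E'
from h import *
import json
c=manip.calibration("wrist"); im=manip.grab_frame("wrist")[...,::-1]; cv2.imwrite("pics/w4.png",im)
json.dump({k:np.array(v).tolist() for k,v in c.items()},open("w4.json","w"))
for P in([.614,.223,.202],[.614,.223,.104]): print(proj(c,P))
cv2.imwrite("pics/w4s.png",im)
E
```

```text
time: 10.6
tool_pos: [0.6016, 0.2061, 0.2733]
tool_rot: [-0.0, 0.822, -0.57, 0.0]
contact_force: [-0.2, 0.5, 1.1]
gripper_width: 0.997
t 10.6 pos [0.6016 0.2061 0.2733] yaw -69.49 F [-0.2  0.5  1.1] w 0.997 q6 1.43
lin cm [-1.15 -1.75 -0.67] rot [-0.02 -0.    2.51]
[306.86915982 231.41358282]
[312.21467679 204.43910767]
```

View pics/w4.png

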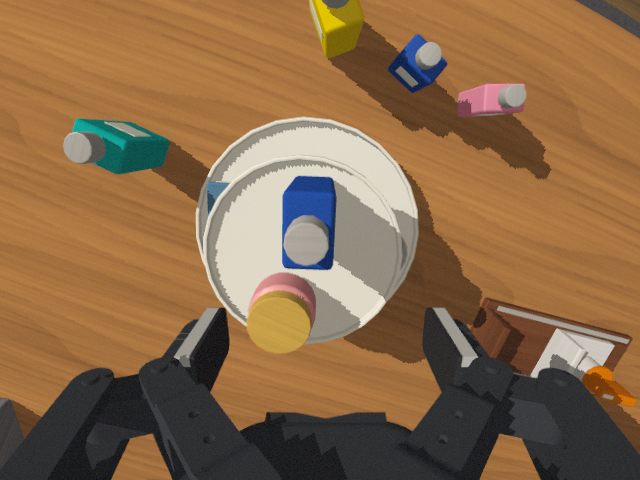

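The wrist view shows the blue bottle's top face at (283–335, 193–268), with the jar behind it on the robot side at (282,320). The stop is slid back at the right.

```bash
python3 - <<'E'
from h import *
import json
c=json.load(open("w4.json")); im=cv2.imread("pics/w4.png"); hsv=cv2.cvtColor(im,cv2.COLOR_BGR2HSV)
m=cv2.inRange(hsv,(105,150,40),(130,255,255)); m[:160]=0;m[290:]=0;m[:,:270]=0;m[:,350:]=0
for v in range(172,276,8):
    x=np.flatnonzero(m[v]); print(v,(int(x.min()),int(x.max())) if len(x) else None,end=" ")
g=cv2.cvtColor(im,cv2.COLOR_BGR2GRAY); print("\ncol",g[170:275:4,290].tolist())
P=[on(c,*p,.202) for p in((283,194),(335,194),(334,268),(283,268))]; P=np.array(P)
print(P[:,:2].round(4).tolist(),P.mean(0).round(4)); print("cap",on(c,307,242,.229).round(4), "jar",on(c,279,322,.160).round(4))
for a,b in((0,3),(1,2)): d=P[a]-P[b]; print(np.degrees(np.arctan2(d[1],d[0])).round(1),np.linalg.norm(d).round(4))
print(np.linalg.norm(P[0]-P[1]))
E
python3 t.py .614 .223 .162 -71
```

```text
172 None 180 (294, 331) 188 (287, 333) 196 (283, 334) 204 (283, 334) 212 (283, 334) 220 (283, 333) 228 (283, 333) 236 (283, 333) 244 (329, 332) 252 (283, 332) 260 (283, 331) 268 (300, 329) 
col [218, 218, 216, 208, 63, 65, 73, 73, 73, 77, 72, 75, 71, 71, 170, 186, 169, 163, 168, 168, 167, 165, 144, 69, 64, 217, 128]
[[0.6324, 0.2462], [0.6444, 0.2143], [0.5957, 0.1963], [0.5831, 0.2298]] [0.6139 0.2216 0.202 ]
cap [0.6152 0.2219 0.229 ] jar [0.516  0.2166 0.16  ]
18.4 0.052
20.2 0.0519
0.03406193526550991
t 10.65 pos [0.6016 0.2063 0.2733] yaw -69.48 F [ 0.6 -0.  -0.1] w 0.998 q6 1.43
lin cm [-1.13 -1.74 11.13] rot [-0.02 -0.    1.52]
```

```bash
python3 -m pendant '{"linear":[[-0.5,-0.8,0],[-1.1,-1.7,0.5],[-1.1,-1.7,2],[-1.1,-1.7,4],[-1.1,-1.7,6],[-1.1,-1.7,8],[-1.1,-1.7,10],[-1.1,-1.7,11],[-1.1,-1.7,11],[-1.1,-1.7,11]],"rotation":[[0,0,1],[0,0,2],[0,0,2],[0,0,2],[0,0,2],[0,0,2],[0,0,2],[0,0,2],[0,0,2],[0,0,2]],"grip":[0,0,0,0,0,0,0,0,0,0]}';  python3 t.py .614 .2222 .162 -71.5; python3 - <<'E'
from h import *
c=manip.calibration("scene"); im=manip.grab_frame("scene")[...,::-1]; cv2.imwrite("pics/s5.png",im)
a=manip.grab_frame("wrist")[...,::-1]
cv2.imwrite("pics/s5c.png",np.hstack([cv2.resize(im[120:270,310:470],(400,375),interpolation=cv2.INTER_CUBIC),cv2.resize(a,(400,300))[:, :].copy() if 0 else cv2.copyMakeBorder(cv2.resize(a,(400,300)),0,75,0,0,cv2.BORDER_CONSTANT)]))
E
```

```text
time: 11.48
tool_pos: [0.6131, 0.2227, 0.1624]
tool_rot: [0.001, 0.812, -0.584, -0.0]
contact_force: [0.4, -0.1, 0.5]
gripper_width: 0.999
t 11.48 pos [0.6131 0.2227 0.1624] yaw -71.43 F [ 0.4 -0.1  0.5] w 0.999 q6 1.48
lin cm [ 0.08 -0.07  0.04] rot [0.09 0.   0.07]
```

View pics/s5c.png

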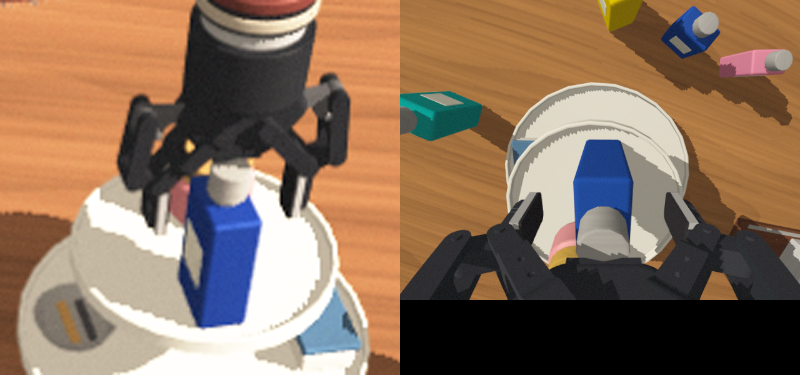

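This was my last picture that fits the viewing plan. It shows the pads on both sides of the bottle just below its shoulder, with the cap clear of the palm. Closing now.

```bash
python3 -m pendant '{"linear":[[0,0,0],[0,0,0],[0,0,0],[0,0,0],[0,0,0],[0,0,0],[0,0,0],[0,0,0],[0,0,0],[0,0,0]],"rotation":[[0,0,0],[0,0,0],[0,0,0],[0,0,0],[0,0,0],[0,0,0],[0,0,0],[0,0,0],[0,0,0],[0,0,0]],"grip":[0.3,0.5,0.7,0.7,1,1,1,1,1,1]}';  python3 t.py .614 .2222 .162 -71.5; python3 - <<'E'
from h import *
c=manip.calibration("scene")
for P in([.638,.1835],[.611,.264]):
  for z in(.165,.175,.185,.195): print(proj(c,[*P,z]).round(1),z)
E
```

```text
time: 12.42
tool_pos: [0.614, 0.2233, 0.164]
tool_rot: [-0.001, 0.812, -0.584, 0.0]
contact_force: [0.5, 0.7, 3.9]
gripper_width: 0.412
t 12.42 pos [0.614  0.2233 0.164 ] yaw -71.43 F [0.5 0.7 3.9] w 0.412 q6 1.48
lin cm [0.1  0.04 0.2 ] rot [-0.08 -0.    0.07]
[373.6 222.4] 0.165
[374.1 218.1] 0.175
[374.6 213.7] 0.185
[375.2 209.2] 0.195
[421.9 216.1] 0.165
[422.7 211.7] 0.175
[423.5 207.4] 0.185
[424.4 202.9] 0.195
```

Gripped: the width of 0.412 (35 mm) matches the 36 mm body. The bottle's underside is about 60 mm below the reported TCP. Lifting.

```bash
python3 -m pendant '{"linear":[[0,0,-0.3],[0,0,-0.8],[0,0,-1.6],[0,0,-2.8],[0,0,-4.2],[0,0,-5.6],[0,0,-7],[0,0,-8.4],[0,0,-9.4],[0,0,-10]],"rotation":[[0,0,0],[0,0,0],[0,0,0],[0,0,0],[0,0,0],[0,0,0],[0,0,0],[0,0,0],[0,0,0],[0,0,0]],"grip":[1,1,1,1,1,1,1,1,1,1]}';  python3 t.py .508 -.103 .262 4.7
```

```text
time: 13.25
tool_pos: [0.6143, 0.2233, 0.2662]
tool_rot: [-0.001, 0.812, -0.584, 0.001]
contact_force: [0.7, 0.7, -3.1]
gripper_width: 0.413
t 13.25 pos [0.6143 0.2233 0.2662] yaw -71.43 F [ 0.7  0.7 -3.1] w 0.413 q6 1.48
lin cm [27.55 20.47  0.35] rot [ -0.16  -0.15 -76.13]
```

```bash
python3 -m pendant '{"linear":[[0.5,0.4,0],[1.5,1.1,0],[3,2.2,0],[5,3.7,0],[7,5.2,0],[9,6.7,0],[11,8.2,0],[13,9.7,0],[15,11.1,0],[17,12.6,0]],"rotation":[[0,0,-1],[0,0,-4],[0,0,-9],[0,0,-14],[0,0,-19],[0,0,-24],[0,0,-29],[0,0,-34],[0,0,-39],[0,0,-44]],"grip":[1,1,1,1,1,1,1,1,1,1]}';  python3 t.py .508 -.103 .262 4.7
```

```text
time: 14.08
tool_pos: [0.5476, 0.0208, 0.2631]
tool_rot: [0.0, 0.972, -0.235, -0.0]
contact_force: [0.3, -0.1, -3.6]
gripper_width: 0.41
t 14.08 pos [0.5476 0.0208 0.2631] yaw -27.18 F [ 0.3 -0.1 -3.6] w 0.41 q6 0.38
lin cm [ 2.14 12.82  0.11] rot [ 0.000e+00  3.000e-02 -3.188e+01]
```

```bash
python3 -m pendant '{"linear":[[0.3,1.8,0],[0.6,3.6,0],[0.9,5.4,0],[1.2,7.2,0],[1.5,9,0],[1.8,10.6,0],[2,11.8,0],[2.1,12.5,0],[2.1,12.8,0],[2.1,12.8,0]],"rotation":[[0,0,-5],[0,0,-10],[0,0,-15],[0,0,-20],[0,0,-25],[0,0,-29],[0,0,-31],[0,0,-32],[0,0,-32],[0,0,-32]],"grip":[1,1,1,1,1,1,1,1,1,1]}';  python3 t.py .508 -.103 .073 4.7; python3 - <<'E'
from h import *
c=manip.calibration("wrist"); im=manip.grab_frame("wrist")[...,::-1]; cv2.imwrite("pics/w6.png",im)
t=manip.grab_frame("scene")[...,::-1]; cv2.imwrite("pics/s6.png",t)
E
```

```text
time: 14.92
tool_pos: [0.5076, -0.1018, 0.2631]
tool_rot: [-0.0, 0.999, 0.039, -0.0]
contact_force: [-0.4, -0.1, -2.7]
gripper_width: 0.412
t 14.92 pos [ 0.5076 -0.1018  0.2631] yaw 4.48 F [-0.4 -0.1 -2.7] w 0.412 q6 -0.42
lin cm [ 0.04  0.12 19.01] rot [-0.01  0.02 -0.22]
```

```bash
python3 -m pendant '{"linear":[[0,0.1,1],[0,0.1,3],[0,0.1,5],[0,0.1,7.5],[0,0.1,10],[0,0.1,12.5],[0,0.1,14.5],[0,0.1,16],[0,0.1,17],[0,0.1,17]],"rotation":[[0,0,0],[0,0,0],[0,0,0],[0,0,0],[0,0,0],[0,0,0],[0,0,0],[0,0,0],[0,0,0],[0,0,0]],"grip":[1,1,1,1,1,1,1,1,1,1]}';  python3 t.py .508 -.103 .073 4.7; python3 -m pendant '{"linear":[[0,0,0.3],[0,0,0.6],[0,0,0.8],[0,0,1],[0,0,1.2],[0,0,1.3],[0,0,1.4],[0,0,1.5],[0,0,1.6],[0,0,1.6]],"rotation":[[0,0,0],[0,0,0],[0,0,0],[0,0,0],[0,0,0],[0,0,0],[0,0,0],[0,0,0],[0,0,0],[0,0,0]],"grip":[1,1,1,1,1,1,1,1,1,1]}'
```

```text
time: 15.85
tool_pos: [0.5059, -0.1013, 0.0898]
tool_rot: [-0.001, 0.999, 0.04, -0.003]
contact_force: [-1.1, -0.2, -3.2]
gripper_width: 0.406
t 15.85 pos [ 0.5059 -0.1013  0.0898] yaw 4.6 F [-1.1 -0.2 -3.2] w 0.406 q6 -0.42
lin cm [0.2  0.19 1.67] rot [-0.14  0.31 -0.1 ]
time: 16.68
tool_pos: [0.5078, -0.1024, 0.0769]
tool_rot: [-0.0, 0.999, 0.04, -0.0]
contact_force: [0.6, 0.7, -3.4]
gripper_width: 0.415
```

```bash
python3 -m pendant '{"linear":[[0,0,0.1],[0,0,0.2],[0,0,0.25],[0,0,0.3],[0,0,0.3],[0,0,0.35],[0,0,0.35],[0,0,0.4],[0,0,0.4],[0,0,0.4]],"rotation":[[0,0,0],[0,0,0],[0,0,0],[0,0,0],[0,0,0],[0,0,0],[0,0,0],[0,0,0],[0,0,0],[0,0,0]],"grip":[1,1,1,1,1,1,1,1,1,1]}'
```

```text
time: 17.52
tool_pos: [0.508, -0.1024, 0.0731]
tool_rot: [-0.0, 0.999, 0.04, -0.0]
contact_force: [-0.2, -0.4, -3.0]
gripper_width: 0.414
```

```bash
python3 -m pendant '{"linear":[[0,0,0.05],[0,0,0.1],[0,0,0.15],[0,0,0.2],[0,0,0.2],[0,0,0.2],[0,0,0.2],[0,0,0.2],[0,0,0.2],[0,0,0.2]],"rotation":[[0,0,0],[0,0,0],[0,0,0],[0,0,0],[0,0,0],[0,0,0],[0,0,0],[0,0,0],[0,0,0],[0,0,0]],"grip":[1,1,1,1,1,1,1,1,1,1]}'
```

```text
time: 18.35
tool_pos: [0.5081, -0.1026, 0.072]
tool_rot: [0.0, 0.999, 0.04, -0.0]
contact_force: [-3.0, 0.7, 4.7]
gripper_width: 0.414
```

Touchdown at about +5 N. Releasing and rising.

```bash
python3 -m pendant '{"linear":[[0,0,0],[0,0,0],[0,0,0],[0,0,0],[0,0,-1],[0,0,-3],[0,0,-6],[0,0,-9],[0,0,-12],[0,0,-14]],"rotation":[[0,0,0],[0,0,0],[0,0,0],[0,0,0],[0,0,0],[0,0,0],[0,0,0],[0,0,0],[0,0,0],[0,0,0]],"grip":[0.3,0.3,0.3,0.3,0.3,0.3,0.3,0.3,0.3,0.3]}';  python3 t.py .5189 -.2235 .212 2; python3 - <<'E'
from h import *
c=manip.calibration("wrist"); im=manip.grab_frame("wrist")[...,::-1]; cv2.imwrite("pics/w7.png",im)
t=manip.grab_frame("scene")[...,::-1]; cv2.imwrite("pics/s7.png",t)
hsv=cv2.cvtColor(im,cv2.COLOR_BGR2HSV)
def comp(n,m,k):
    n_,l,st,ce=cv2.connectedComponentsWithStats(m)
    for i in range(1,n_):
        if st[i,4]>k: print(n,st[i],ce[i].round(1))
comp("orange",cv2.inRange(hsv,(5,190,160),(22,255,255)),100); comp("blue",cv2.inRange(hsv,(105,150,40),(130,255,255)),300)
m=cv2.inRange(hsv,(5,190,160),(22,255,255))
xs=[np.flatnonzero(m[v]) for v in range(480)]
print([(v,int(x.min()),int(x.max())) for v,x in enumerate(xs) if len(x)>3][::5])
E
```

```text
time: 19.18
tool_pos: [0.5091, -0.1028, 0.2156]
tool_rot: [0.001, 0.999, 0.04, 0.002]
contact_force: [0.4, 0.1, -0.1]
gripper_width: 0.702
t 19.18 pos [ 0.5091 -0.1028  0.2156] yaw 4.57 F [ 0.4  0.1 -0.1] w 0.702 q6 -0.42
lin cm [1.000e-02 1.211e+01 3.800e-01] rot [ 0.11 -0.27  2.57]
orange [ 314  320   28   71 1133] [325.7 353.2]
orange [303 325  14  31 290] [310.3 339.8]
blue [ 301  190   46   83 2121] [323.6 219.1]
[(320, 320, 326), (325, 315, 331), (330, 307, 337), (335, 304, 340), (340, 303, 341), (345, 304, 340), (350, 307, 339), (355, 313, 336), (360, 316, 330), (365, 316, 329), (370, 315, 329), (375, 315, 328), (380, 314, 328), (385, 314, 327), (390, 319, 325)]
```

```bash
python3 t.py .517 -.2225 .0634 0.5;  python3 -m pendant '{"linear":[[0,2,0],[0,5,0],[0,8,0],[-0.1,11,0],[-0.1,12,0],[-0.1,12,0],[-0.1,12,2],[-0.1,12,4],[-0.1,12,6],[-0.1,12,7]],"rotation":[[0,0,1],[0,0,2],[0,0,4],[0,0,4],[0,0,4],[0,0,4],[0,0,4],[0,0,4],[0,0,4],[0,0,4]],"grip":[0.4,0.4,0.5,0.5,0.5,0.5,0.5,0.5,0.5,0.5]}'; python3 t.py .517 -.2225 .0634 0.5
```

```text
t 19.28 pos [ 0.5107 -0.1034  0.2173] yaw 4.57 F [ 0.2 -0.   0.2] w 0.703 q6 -0.42
lin cm [-0.46 11.86 15.43] rot [ 0.22 -0.55  4.07]
time: 20.12
tool_pos: [0.5149, -0.2198, 0.1377]
tool_rot: [-0.002, 1.0, 0.005, -0.002]
contact_force: [-0.0, 0.5, -0.6]
gripper_width: 0.501
t 20.12 pos [ 0.5149 -0.2198  0.1377] yaw 0.62 F [-0.   0.5 -0.6] w 0.501 q6 -0.55
lin cm [0.23 0.3  7.42] rot [-0.19  0.24  0.12]
```

```bash
python3 -m pendant '{"linear":[[0,0,2],[0,0,4],[0,0,6],[0,0,7.2],[0,0,7.7],[0,0,7.7],[0,0,7.7],[0,0,7.7],[0,0,7.7],[0,0,7.7]],"rotation":[[0,0,0],[0,0,0],[0,0,0],[0,0,0],[0,0,0],[0,0,0],[0,0,0],[0,0,0],[0,0,0],[0,0,0]],"grip":[0.5,0.5,0.5,0.5,0.5,0.5,1,1,1,1]}'; python3 -m pendant '{"linear":[[0,0,0],[0,0,0],[0,0,0],[0,0,0],[0,0,0],[0,0,0],[0,0,0],[0,0,0],[0,0,0],[0,0,0]],"rotation":[[0,0,0],[0,0,0],[0,0,0],[0,0,0],[0,0,0],[0,0,0],[0,0,0],[0,0,0],[0,0,0],[0,0,0]],"grip":[1,1,1,1,1,1,1,1,1,1]}'; python3 t.py .5137 -.1835 .0634 0.5
```

```text
time: 20.95
tool_pos: [0.5169, -0.2227, 0.066]
tool_rot: [0.001, 1.0, 0.005, 0.0]
contact_force: [-5.0, 1.6, 6.4]
gripper_width: 0.155
time: 21.78
tool_pos: [0.5168, -0.2227, 0.0659]
tool_rot: [0.001, 1.0, 0.005, 0.0]
contact_force: [-4.6, 0.8, 7.3]
gripper_width: 0.148
t 21.78 pos [ 0.5168 -0.2227  0.0659] yaw 0.57 F [-4.6  0.8  7.3] w 0.148 q6 -0.55
lin cm [-0.28 -3.92  0.25] rot [ 0.06 -0.03  0.07]
```

```bash
python3 -m pendant '{"linear":[[0,-0.2,0],[0,-0.7,0],[-0.1,-1.3,0],[-0.1,-1.9,0],[-0.2,-2.5,0],[-0.2,-3,0],[-0.2,-3.4,0],[-0.3,-3.7,0],[-0.3,-4,0],[-0.3,-4,0]],"rotation":[[0,0,0],[0,0,0],[0,0,0],[0,0,0],[0,0,0],[0,0,0],[0,0,0],[0,0,0],[0,0,0],[0,0,0]],"grip":[1,1,1,1,1,1,1,1,1,1]}'; python3 t.py .5137 -.1760 .0634 0.5
python3 -m pendant '{"linear":[[0,-0.1,0],[0,-0.2,0],[0,-0.25,0],[0,-0.3,0],[0,-0.35,0],[0,-0.4,0],[0,-0.45,0],[0,-0.5,0],[0,-0.5,0],[0,-0.5,0]],"rotation":[[0,0,0],[0,0,0],[0,0,0],[0,0,0],[0,0,0],[0,0,0],[0,0,0],[0,0,0],[0,0,0],[0,0,0]],"grip":[1,1,1,1,1,1,1,1,1,1]}'; python3 t.py .5137 -.1760 .0634 0.5
```

```text
time: 22.62
tool_pos: [0.5136, -0.1829, 0.0659]
tool_rot: [0.001, 1.0, 0.005, 0.0]
contact_force: [-5.8, -1.4, 6.7]
gripper_width: 0.148
t 22.62 pos [ 0.5136 -0.1829  0.0659] yaw 0.59 F [-5.8 -1.4  6.7] w 0.148 q6 -0.49
lin cm [ 0.02 -0.7   0.25] rot [ 0.14 -0.05  0.09]
time: 23.45
tool_pos: [0.5132, -0.1786, 0.066]
tool_rot: [0.002, 1.0, 0.005, 0.0]
contact_force: [-5.6, -4.0, 7.5]
gripper_width: 0.151
t 23.45 pos [ 0.5132 -0.1786  0.066 ] yaw 0.58 F [-5.6 -4.   7.5] w 0.151 q6 -0.48
lin cm [ 0.05 -0.26  0.25] rot [ 0.18 -0.01  0.08]
```

```bash
python3 -m pendant '{"linear":[[0,-0.05,0],[0,-0.1,0],[0,-0.15,0],[0,-0.2,0],[0,-0.25,0],[0,-0.3,0],[0,-0.3,0],[0,-0.3,0],[0,-0.3,0],[0,-0.3,0]],"rotation":[[0,0,0],[0,0,0],[0,0,0],[0,0,0],[0,0,0],[0,0,0],[0,0,0],[0,0,0],[0,0,0],[0,0,0]],"grip":[1,1,1,1,1,1,1,1,1,1]}'
python3 -m pendant '{"linear":[[0,-0.05,0],[0,-0.1,0],[0,-0.15,0],[0,-0.2,0],[0,-0.25,0],[0,-0.3,0],[0,-0.3,0],[0,-0.3,0],[0,-0.3,0],[0,-0.3,0]],"rotation":[[0,0,0],[0,0,0],[0,0,0],[0,0,0],[0,0,0],[0,0,0],[0,0,0],[0,0,0],[0,0,0],[0,0,0]],"grip":[1,1,1,1,1,1,1,1,1,1]}'; python3 t.py .5137 -.1760 .0634 0.5
```

```text
time: 24.28
tool_pos: [0.513, -0.1757, 0.0659]
tool_rot: [0.002, 1.0, 0.005, -0.0]
contact_force: [-6.8, -3.8, 7.4]
gripper_width: 0.15
time: 25.12
tool_pos: [0.513, -0.1748, 0.066]
tool_rot: [0.004, 1.0, 0.005, -0.0]
contact_force: [-7.2, -11.4, 5.4]
gripper_width: 0.151
t 25.12 pos [ 0.513  -0.1748  0.066 ] yaw 0.58 F [ -7.2 -11.4   5.4] w 0.151 q6 -0.47
lin cm [0.07 0.12 0.26] rot [0.44 0.01 0.08]
```

The stop is now firm against the bottle: force rises to −11 N with travel 48 mm, against 47 mm expected. I'll tighten clockwise while holding that push.

```bash
python3 -m pendant '{"linear":[[0,0,0],[0,0,0],[0,0,0],[0,0,0],[0,0,0],[0,0,0],[0,0,0],[0.1,0,0],[0.1,0,0],[0.1,0,0]],"rotation":[[0,0,3],[0,0,7],[0,0,11],[0,0,15],[0,0,19],[0,0,23],[0,0,27],[0,0,31],[0,0,35],[0,0,38]],"grip":[1,1,1,1,1,1,1,1,1,1]}'; python3 t.py .513 -.1748 .0634 -76
python3 -m pendant '{"linear":[[0,0,0],[0,0,0],[0,0,0],[0,0,0],[0.1,0,0],[0.1,0,0],[0.1,0,0],[0.1,0,0],[0.1,0,0],[0.1,0,0]],"rotation":[[0,0,4],[0,0,8],[0,0,12],[0,0,16],[0,0,20],[0,0,25],[0,0,30],[0,0,35],[0,0,39],[0,0,39]],"grip":[1,1,1,1,1,1,1,1,1,1]}'; python3 t.py .513 -.1748 .0634 -76; python3 -c "
from plant import manip;print(manip.state()['ft_torque'])"
```

```text
time: 25.95
tool_pos: [0.5144, -0.1753, 0.066]
tool_rot: [0.004, 0.947, -0.322, 0.002]
contact_force: [-4.3, -13.0, 2.9]
gripper_width: 0.15
t 25.95 pos [ 0.5144 -0.1753  0.066 ] yaw -37.58 F [ -4.3 -13.    2.9] w 0.15 q6 0.2
lin cm [-0.14  0.04  0.26] rot [ 0.24 -0.46 38.42]
time: 26.78
tool_pos: [0.5152, -0.1766, 0.066]
tool_rot: [0.004, 0.785, -0.619, 0.004]
contact_force: [-3.6, -14.5, 2.1]
gripper_width: 0.154
t 26.78 pos [ 0.5152 -0.1766  0.066 ] yaw -76.56 F [ -3.6 -14.5   2.1] w 0.154 q6 0.88
lin cm [-0.23  0.17  0.26] rot [ 0.08 -0.59 -0.56]
[-2.35400132  0.85573221 -0.12812777]
```

```bash
python3 -m pendant '{"linear":[[0,0,0],[0,0,0],[0,0,0],[0,0,0],[0,0,-1],[0,0,-3],[0,0,-6],[0,0,-10],[0,0,-14],[0,0,-18]],"rotation":[[0,0,0],[0,0,0],[0,0,0],[0,0,0],[0,0,0],[0,0,0],[0,0,0],[0,0,0],[0,0,0],[0,0,0]],"grip":[0.5,0.5,0.5,0.5,0.5,0.5,0.5,0.5,0.5,0.5]}'
python3 -m pendant '{"linear":[[0,2,0],[0,5,0],[0,8,0],[0,8,0],[0,8,0],[0,8,0],[0,8,0],[0,8,0],[0,8,0],[0,8,0]],"rotation":[[0,0,0],[0,0,0],[0,0,0],[0,0,0],[0,0,0],[0,0,0],[0,0,0],[0,0,0],[0,0,0],[0,0,0]],"grip":[0.5,0.5,0.5,0.5,0.5,0.5,0.5,0.5,0.5,0.5]}'
python3 - <<'E'
from h import *
a=manip.grab_frame("wrist")[...,::-1]; b=manip.grab_frame("scene")[...,::-1]; t=manip.grab_frame("top")[...,::-1]
for n,i in(("w9",a),("s9",b),("t9",t)): cv2.imwrite(f"pics/{n}.png",i)
cv2.imwrite("pics/final.png",np.vstack([np.hstack([cv2.resize(b[120:300,120:480],(800,400))]),]))
top=np.hstack([cv2.resize(a,(400,300)),cv2.resize(t[190:340,180:500],(400,188)) if 0 else cv2.copyMakeBorder(cv2.resize(t[190:340,180:500],(400,188)),0,112,0,0,cv2.BORDER_CONSTANT)])
cv2.imwrite("pics/final.png",np.vstack([top,cv2.resize(b[150:285,120:480],(800,300),interpolation=cv2.INTER_CUBIC)]))
print(manip.state()["contact_force"],manip.state()["tool_pos"])
E
```

```text
time: 27.62
tool_pos: [0.5145, -0.1712, 0.2465]
tool_rot: [-0.0, 0.786, -0.618, 0.0]
contact_force: [0.7, 0.3, 0.5]
gripper_width: 0.5
time: 28.45
tool_pos: [0.4375, -0.1904, 0.2439]
tool_rot: [0.0, 0.786, -0.618, -0.0]
contact_force: [-0.0, -0.1, -0.7]
gripper_width: 0.5
[0.0167868  0.06176594 0.39859939] [ 0.43721597 -0.19045327  0.24397381]
```

View pics/final.png

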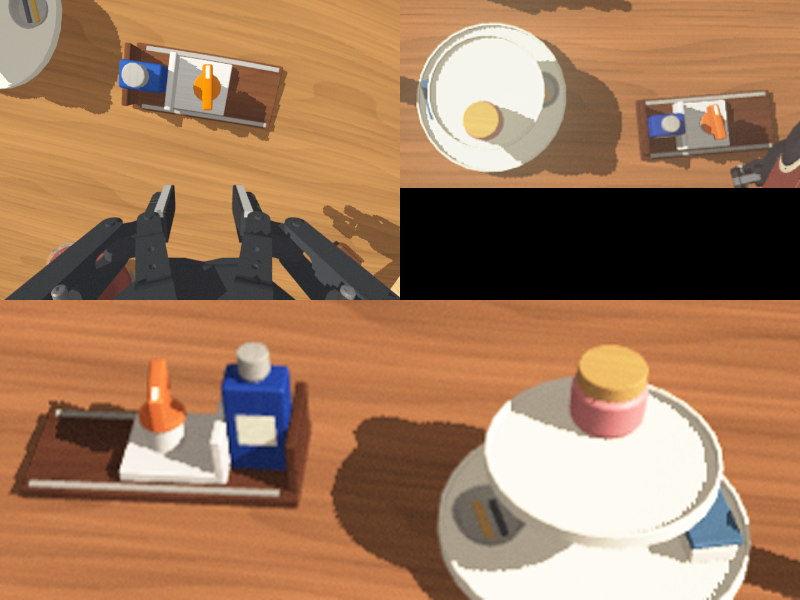

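The last picture shows the bottle upright between the end wall and the stop with no visible gap. The wing is turned across the rack, and the jar, dish and pill box are in place. Handing in.

```bash
python3 -c "
from plant import manip;print(manip.job_done(), manip.state()['time'])"
```

```text
the job is handed in; nothing more can be done
the job is handed in; nothing more can be done
```

The blue bottle now stands upright in the rack, held between the end wall and the stop, and I've handed the job in at about 29 s of the 64 s allowed.

**What I did:**
- Loosened the knob about 70° anticlockwise and slid the stop back to a gap of roughly 103 mm.
- Lifted the bottle off the organizer, turned its narrow sides towards the wall and the stop, and lowered it until it touched down at about 5 N.
- Slid the stop up 48 mm (47 mm expected) until it pressed the bottle against the wall. The tool then read 11 N, against about 4 N while sliding.
- Kept that push on while turning the knob 77° clockwise, to about 1.4 rad by wrist yaw, then let go and backed off.

**Last checks:**
- The final pictures show the bottle upright with no visible gap at the wall or the stop, and the wing turned across the rack.
- The jar, dish and pill box are still on the organizer.
- The robot touches nothing, with tool force about 0.4 N.
- I didn't measure the final gap or knob angle separately; they come from the arm's motion and forces.

**What disagreed:** The first grasp of the knob closed on nothing, without contact force. The fingertips were about 30 mm higher than the stated distance from the tool point implies. I saw this in two camera views and corrected for it in every later grasp.

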